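# Set the turret dowelling jig for 10 mm dowels and lock it

### The arm

A 7-joint arm with a two-finger parallel gripper is mounted at the origin on the work surface; the furniture and walls round the work are solid. World frame = base frame: x ahead of the robot, y to its left, z up, the work surface at z = 0. Lengths are in m, angles in rad, forces in N, time in s.
With the tool pointing down it reaches from about 0.425 to 0.875 m from the base axis. Payload 4.7 kg.
Tool frame: the origin (TCP) lies at the very end of the fingers, on their centre line; the grasp point (between the pads) lies 19 mm behind it (r.pinch_z is the distance from the TCP to the grasp point, in m); z points along the fingers, y is the line along which they close (so a half turn about z gives the same grasp; the last joint's range is limited). The gripper opens to 87 mm and grips with 3 to 60 N. Pads are 19 mm wide; open, the fingers measure 117 mm over their backs; the gripper's body (75 mm by 190 mm) begins 51 mm behind the grasp point.
Start: joints at [1.194, 0.321, -0.07, 1.45, 0.023, 1.371, -0.057], TCP at [0.248, -0.601, 0.223] pointing down, gripper open.
Joint ranges: [-2.86, 2.86], [-0.3, 2.09], [-1.38, 1.24], [0.06, 2.45], [-1.56, 4.7], [0.09, 2.05], [-2.69, 2.69]. Speed limits (rad/s): [2.57, 2.57, 3.14, 3.14, 3.14, 3.14, 3.14].

### API

Orientations are given as a 3x3 rotation matrix whose columns are the frame's x, y, z axes.
In Python, from bench import r gives the robot as it stands.
- The arm moves only by the tool servo_tool, never from a script. Its arguments are lists of equal length, an entry for each row: "dp": the shift along the world's x, y, z in mm, a list of three; "turn": the turn, a rotation vector about the world's x, y, z in degrees, a list of three; "gripper": the closure in counts, from 0 (fully open) to 255 (shut). In form: {"dp": [[dx, dy, dz], ...], "turn": [[rx, ry, rz], ...], "gripper": [gripper, ...]}. A call has 1 to 20 rows; each row is the pose to reach, as a shift and turn from the pose commanded when the call began; what a row does not reach only later rows make up. A row lasts 1/12 s, in which the tool goes at most 41.7 mm and 7.16 degrees, less where a joint would pass 70% of its speed; a pose out of reach is approached as far as the arm can. A call with a gripper value outside its range is refused whole. The fingers move at their own pace and stop on an object; "grip_force" is the grip in N (left out, the last holds). Time passes only in rows, so rows that repeat a pose let the fingers close. It gives the time, the measured TCP pose, the force, the opening and the grip force at its end, in the units of the state.
- r.read_state(): the state, without advancing time (a new reading comes with each control period).
- r.camera(name): name is "scene" or "top"; returns the picture (420x560x3 uint8, red, green, blue); there is no depth.
- r.camera_params(name): a dict with "fx", "fy", "cx", "cy" (pixels), "k1" (the pictures are not rectified: a ray, as slopes to the right and down, at radius r is drawn at 1 + k1 r^2 times it, then the intrinsics apply), "view" (4x4, takes a point from world to camera coordinates). Camera axes: x right, y down, z forward; pixel columns grow to the right and rows downward; lengths in m; the calibration is good to about 2 mm. A picture is of the moment at which its call begins. camera_params takes no time and is no camera call.
- r.close_job(): hands the job in; it is judged then, once.
The state is a dict: "time_s": time; "joints": joint angles; "qd": joint speeds; "joint_torque": joint torques, N m; "eef_pos": TCP position; "ee_rot": TCP orientation; "ft_force": force on the tool from outside, world axes, zero at the start; "moment": the same for the moment, N m; "opening": finger opening in m; "grip_force": force on a finger pad.
Only numpy, scipy, OpenCV 4.12 (cv2) and the standard library are available. Lean on these libraries where they do the work, as an engineer would, in place of code of your own. Each camera call takes 0.05 s, during which the arm holds its last target. There are 200 camera calls.

### The job

Set the dowelling jig for the 10 mm dowels. With a fingertip against its knurled rim, stroke the round turret round, click by click, until its largest hole has clicked in opposite the pointer; then push the lock lever home, so that its nose drops into the notch in the turret's rim. Nothing is to be picked up: leave the two dowels and the tape measure lying where they are.

Things in the scene. Friction and masses are not known exactly. Their poses are not given: they have to be found in the camera images.
- dowel_jig: The dowelling jig, fixed: grey sole plate, 100 mm (x) by 130 mm (y), top at z = 46 mm. Origin on the bench below the turret's axis; z up, +x from the turret to the pointer (far side), +y to the lever's side. Pointer post, plunger boss (36 degrees right of it) and lever post stand round the back, to z = 76 mm; the rim is free from 110 to 290 degrees, anticlockwise from +x.
- beech_rail: The beech rail under the jig, fixed: 78 mm wide (along the jig's x), 330 mm long (along the jig's y), top at z = 36 mm. Origin under its middle; its own axes are turned 43.5 degrees to its edges.
- turret_center (a point): Fixed point on the turret's vertical axis, level with its top (z = 72 mm). The turret: aluminium disc of 88 mm diameter (too wide to pinch), knurled rim from z = 48 to 72 mm, screw head 22 mm wide, 3 mm high in the middle. Holes of 10, 3, 4, 5, 6 mm (in this order anticlockwise) 30 mm from the axis, 72 degrees apart; half way between them 9 mm notches in the rim.
- largest_bore (a point): Centre of the 10 mm hole at the turret's top face, 30 mm from the axis; moves with the turret.
- pointer_tip (a point): Fixed: tip of the dark wedge-shaped pointer beyond the turret, 2.5 mm off its rim, level with its top.
- turret (a joint): Turret angle, rad, anticlockwise from above, endless. 0 or a whole turn (6.283): 10 mm hole at the pointer. A spring detent clicks every 1.257 rad (72 degrees); leaving a click takes 0.08 N m (2 N along the rim; 5 to 10 N of press gives the grip). Let go past half way it runs on to the next click, before that it runs back. Starts in another click. Locked while the lever is home.
- lock_lever (a joint): Lever angle, rad, clockwise from above: 0 open, 0.70 home (stop); starts open, at most 0.12. Its handle, 62 mm from pivot to grip, points along 125 degrees (anticlockwise from the jig's +x) at 0 and 85 degrees at home: the grip is pushed towards the jig's +x. Stays where it is left; needs about 0.7 N at the grip. With the turret between clicks its nose meets the rim and it cannot go home.
- lever_pivot (a point): Fixed: the lever's vertical pivot axis, at x = 22.7, y = 48.7 mm in the jig's frame; screw head up to z = 76 mm.
- lever_grip (a point): Centre of the black upright grip on the end of the lever, moving with it: 16 mm in diameter, from z = 59 to 80 mm; this point at z = 70 mm. The steel handle it stands on is 12 mm wide, z = 62 to 70 mm.
- dowel_1: Loose beech dowel, 10 mm thick, 90 mm long, on the bench to the right front of the jig. Origin under its middle.
- dowel_2: Loose beech dowel, 10 mm thick, 80 mm long, on the bench farther right. Origin under its middle.
- tape_measure: Loose red and black tape measure on its side, 80 by 80 by 38 mm, on the bench to the left front of the jig. Origin under its middle.

How it is judged:
On the way, in this order (a step that is already met when the one before it is completed fails the run):
1. the largest bore has clicked in at the pointer, with the lock lever still open (value of joint lock_lever below 0.3 rad and (value of joint turret between -0.06 and 0.06 rad or value of joint turret between 6.2232 and 6.3432 rad or value of joint turret between -6.3432 and -6.2232 rad)), for 0.2 s.
2. the lock lever is pushed home (value of joint lock_lever above 0.64 rad), for 0.2 s.
At the end, for the whole second after the job is handed in: The turret stands with its 10 mm hole at the pointer (within 0.06 rad), the lock lever is home (beyond 0.64 of 0.70 rad), and the dowels and the tape measure lie within 20 mm of where they lay ((value of joint turret between -0.06 and 0.06 rad or value of joint turret between 6.2232 and 6.3432 rad or value of joint turret between -6.3432 and -6.2232 rad) and value of joint lock_lever above 0.64 rad and distance of each of dowel_1, dowel_2, tape_measure from where it was at the start of the episode below 0.02 m); the robot touches nothing.
It fails at once if a dowel or the tape measure is lifted or pushed away from where it lay (20 mm) (distance of any of dowel_1, dowel_2, tape_measure from where it was at the start of the episode above 0.02 m).
It also fails if it takes over 61 s, if anything falls off the work surface, if the arm or the gripper's body presses on something with over 40 N, if the wrist force passes 120 N, or if a joint passes its speed limit or range.

## Working session

There is one attempt and no reset: what is moved stays moved. The work goes in short steps, Python scripts to look and compute and a tool call to move; the robot and the scene stay as the last step left them, time stands still between calls to the robot, and variables do not carry over. Pictures are saved under pics/ and viewed, at most 10 in all, crops included, and the job is handed in when it is done.

Besides the shell and the picture viewer there is one more tool, called after ">>>" as name(argument=value, ...) on one line, values as JSON. servo_tool: Moves the arm, as the interface text tells. Its arguments: {"type":"object","properties":{"dp":{"type":"array","items":{"type":"array","items":{"type":"number"}}},"turn":{"type":"array","items":{"type":"array","items":{"type":"number"}}},"gripper":{"type":"array","items":{"type":"number"}},"grip_force":{"type":"number"}},"required":["dp","turn","gripper"]}

```bash
ls; mkdir -p pics; cat > h.py <<'E'
import numpy as np, cv2
from bench import r
def proj(n,P):
    p=r.camera_params(n);V=np.array(p["view"]);P=np.atleast_2d(P)
    c=P@V[:3,:3].T+V[:3,3];s=c[:,:2]/c[:,2:];s=s*(1+p["k1"]*(s**2).sum(1,keepdims=True))
    return s*[p["fx"],p["fy"]]+[p["cx"],p["cy"]]
def ray(n,uv):
    p=r.camera_params(n);V=np.array(p["view"]);R=V[:3,:3]
    d=(np.array(uv,float)-[p["cx"],p["cy"]])/[p["fx"],p["fy"]];s=d.copy()
    for _ in range(20): s=d/(1+p["k1"]*(s@s))
    return -R.T@V[:3,3], R.T@np.array([s[0],s[1],1])
def atz(n,uv,z):
    o,d=ray(n,uv);return o+d*(z-o[2])/d[2]
def save(n,f):
    a=r.camera(n);cv2.imwrite(f,a[:,:,::-1]);return a
E
python3 - <<'E'
from h import *
for n in("scene","top"):
    save(n,f"pics/{n}0.png");p=r.camera_params(n);print(n,p["fx"],p["k1"],ray(n,(280,210)))
s=r.read_state();print(s["time_s"],s["eef_pos"],s["ee_rot"],s["ft_force"])
E
```

```text
pics
scene 440.0578184718409 -0.12742089909388926 (array([-0.11243453, -0.62261787,  0.47713685]), array([ 0.64512587,  0.6291466 , -0.43363327]))
top 394.3928701343181 0.019843197097684562 (array([ 0.33594416, -0.05808366,  0.92755987]), array([ 0.16574469, -0.02148446, -0.9860654 ]))
0.1 [ 0.24735727 -0.6005491   0.22156379] [[ 9.24605114e-01  3.80926227e-01 -7.70213106e-04]
 [ 3.80926990e-01 -9.24603768e-01  1.58118127e-03]
 [-1.09828525e-04 -1.75536325e-03 -9.99998453e-01]] [-0.0312087  -0.53607977  0.48770395]
```

View pics/scene0.png

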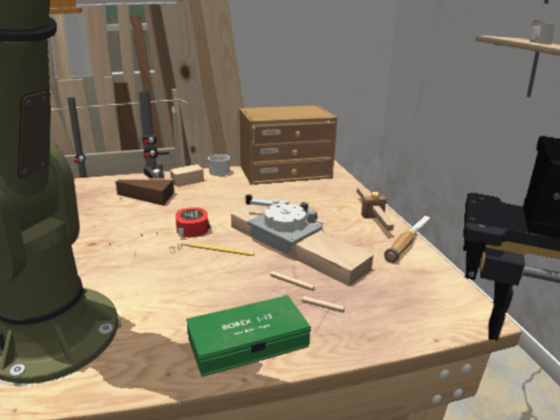

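View pics/top0.png

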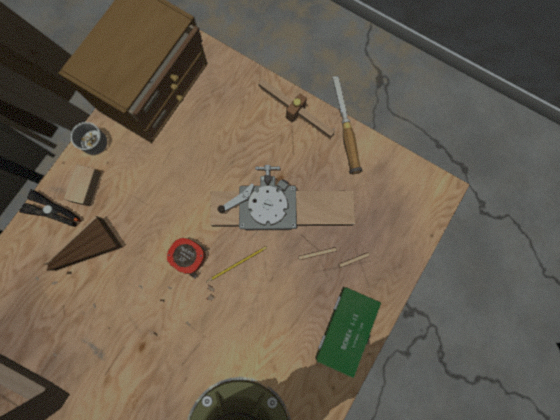

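Scene shows the jig mid-picture (turret near (286,213)). In the top view the turret is near (267,204), the lever grip near (221,209), tape near (186,256), and dowels near (318,252) and (354,260). I'll zoom in on the jig.

```bash
python3 - <<'E'
from h import *
a=cv2.imread("pics/top0.png")[155:245,205:315];b=cv2.imread("pics/scene0.png")[180:255,230:340]
a=cv2.resize(a,None,fx=6,fy=6,interpolation=cv2.INTER_CUBIC)
cv2.imwrite("pics/crop0.png",cv2.convertScaleAbs(a,alpha=1.3))
for n,uv,z in(("top",(267,204),.072),("top",(221,209),.08),("scene",(286,211),.072),("scene",(249,200),.07)):print(n,atz(n,uv,z))
E
```

```text
top [ 0.49236577 -0.04775164  0.072     ]
top [0.47705353 0.05180019 0.08      ]
scene [ 0.49624099 -0.04681112  0.072     ]
scene [0.47845796 0.05109489 0.07      ]
```

View pics/crop0.png

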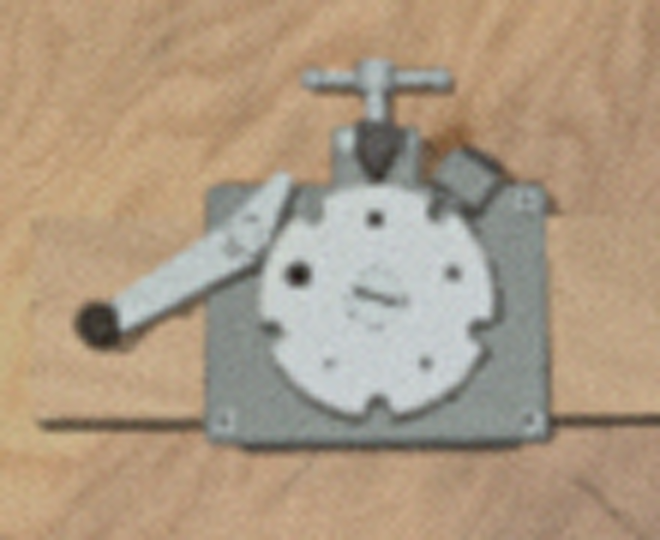

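The crop shows the 10 mm hole at (297,273), left of the pointer (378,180). That is one click anticlockwise (+72°), so the turret needs one clockwise stroke. I'll fit the jig pose and check it in the scene view.

```bash
cat > fit.py <<'E'
from h import *
from scipy.optimize import least_squares
c=np.array([[378,180],[297,273],[376,218],[454,272],[426,363],[329,364]],float)
uv=(c+.5)/6-.5+[205,155]
def model(p):
    a=np.radians([72,0,-72,-144,144])
    L=np.vstack([[46.5,0],30*np.c_[np.cos(a),np.sin(a)]])/1000
    C,S=np.cos(p[2]),np.sin(p[2])
    return np.c_[L@np.array([[C,S],[-S,C]])+p[:2],np.full(6,p[3])]
s=least_squares(lambda p:(proj("top",model([*p,.072]))-uv).ravel(),[.493,-.048,0])
P=[*s.x,.072]
E
python3 - <<'E'
from fit import *
print(P[:2],np.degrees(P[2]),s.fun.round(2))
g=(np.array([98,323])+.5)/6-.5+[205,155];print("grip",atz("top",g,.08))
b=cv2.resize(cv2.imread("pics/scene0.png")[185:255,230:330],None,fx=7,fy=7,interpolation=cv2.INTER_CUBIC)
pts=list(model(P))+[atz("top",g,.08),[P[0],P[1],.075]]
a=np.radians(np.arange(0,360,5));pts+=[[P[0]+.044*np.cos(t),P[1]+.044*np.sin(t),.072] for t in a]
for u in (proj("scene",np.array(pts))-[230,185]+.5)*7: cv2.circle(b,tuple(int(v) for v in u),2,(0,0,255),-1)
cv2.imwrite("pics/chk.png",b)
E
```

```text
[np.float64(0.49157568997580353), np.float64(-0.04860619622633724)] 1.8695774802676206 [-0.28 -0.78  0.35  0.21  0.08  0.14  0.03  0.26 -0.13  0.12 -0.04  0.04]
grip [0.47833432 0.05204486 0.08      ]
```

View pics/chk.png

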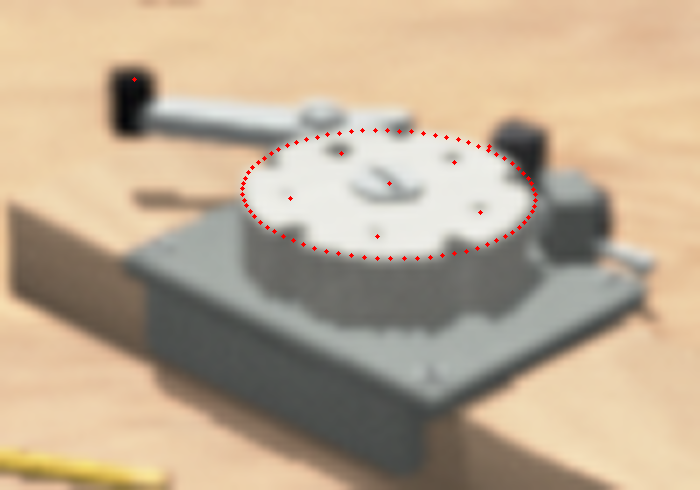

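The model overlay lands on the turret in the second view to about 1 mm, so the heights agree. The axis is at about (0.4916, -0.0486) and the jig yaw is 1.9°. Next I'll go to a stand-off at the right of the rim (φ=265°), with the gripper closed and tool x pointing inward.

>>> servo_tool(dp=[[239,488,-70],[239,488,-70],[239,488,-70],[239,488,-70],[239,488,-70],[239,488,-70],[239,488,-70],[239,488,-70],[239,488,-70],[239,488,-70],[239,488,-70],[239,488,-70],[239,488,-70],[239,488,-70],[239,488,-70],[239,488,-70],[239,488,-120],[239,488,-120],[239,488,-120],[239,488,-120]], turn=[[0,0,63],[0,0,63],[0,0,63],[0,0,63],[0,0,63],[0,0,63],[0,0,63],[0,0,63],[0,0,63],[0,0,63],[0,0,63],[0,0,63],[0,0,63],[0,0,63],[0,0,63],[0,0,63],[0,0,63],[0,0,63],[0,0,63],[0,0,63]], gripper=[255,255,255,255,255,255,255,255,255,255,255,255,255,255,255,255,255,255,255,255], grip_force=40)

```text
time_s: 1.77
eef_pos: [0.4859, -0.1145, 0.1028]
ee_rot: [[0.083, 0.997, -0.001], [0.997, -0.083, 0.0], [0.0, -0.001, -1.0]]
ft_force: [0.8, 1.1, 0.9]
opening: 0.0004
grip_force: 0.0
```

>>> servo_tool(dp=[[0,0,-23],[0,0,-46],[0,0,-46],[0,0,-46],[0,4,-46],[0,7,-46],[0,7,-46]], turn=[[0,0,0],[0,0,0],[0,0,0],[0,0,0],[0,0,0],[0,0,0],[0,0,0]], gripper=[255,255,255,255,255,255,255])

```text
time_s: 2.35
eef_pos: [0.4878, -0.1053, 0.0582]
ee_rot: [[0.079, 0.997, 0.003], [0.997, -0.079, -0.001], [-0.0, 0.003, -1.0]]
ft_force: [0.2, -0.1, 0.0]
opening: 0.0004
grip_force: 0.0
```

>>> servo_tool(dp=[[0.1,1,0],[0.2,2,0],[0.3,3,0],[0.4,4,0],[0.4,5,0],[0.4,5,0]], turn=[[0,0,0],[0,0,0],[0,0,0],[0,0,0],[0,0,0],[0,0,0]], gripper=[255,255,255,255,255,255])

```text
time_s: 2.85
eef_pos: [0.487, -0.1021, 0.0568]
ee_rot: [[0.081, 0.997, 0.0], [0.997, -0.081, -0.002], [-0.002, 0.0, -1.0]]
ft_force: [-0.9, -3.2, 2.2]
opening: 0.0006
grip_force: 1.7
```

```bash
python3 - <<'E'
import numpy as np
r0,p0=52.1,np.radians(264.7);s=r0*np.array([np.cos(p0),np.sin(p0)])
for d in range(0,80,5):
    p=p0-np.radians(d);print(d,(49.3*np.array([np.cos(p),np.sin(p)])-s).round(1))
E
```

```text
0 [0.3 2.8]
5 [-4.   3.4]
10 [-8.2  4.3]
15 [-12.3   5.6]
20 [-16.3   7.3]
25 [-20.1   9.3]
30 [-23.7  11.6]
35 [-27.1  14.3]
40 [-30.2  17.2]
45 [-33.1  20.4]
50 [-35.7  23.8]
55 [-38.   27.5]
60 [-40.   31.3]
65 [-41.6  35.3]
70 [-42.9  39.4]
75 [-43.8  43.6]
```

>>> servo_tool(dp=[[0.3,2.8,0],[0.3,2.8,0],[-4,3.4,0],[-8.2,4.3,0],[-12.3,5.6,0],[-16.3,7.3,0],[-20.1,9.3,0]], turn=[[0,0,0],[0,0,0],[0,0,-5],[0,0,-10],[0,0,-15],[0,0,-20],[0,0,-25]], gripper=[255,255,255,255,255,255,255])

```text
time_s: 3.43
eef_pos: [0.4654, -0.0956, 0.0567]
ee_rot: [[0.5, 0.866, -0.002], [0.866, -0.5, -0.005], [-0.005, 0.0, -1.0]]
ft_force: [-4.3, -8.6, 3.8]
opening: 0.0003
grip_force: 5.0
```

>>> servo_tool(dp=[[-3.6,2.3,0],[-7,5,0],[-10.1,7.9,0],[-13,11.1,0],[-15.6,14.5,0],[-17.9,18.2,0],[-19.9,22,0],[-21.5,26,0],[-22.8,30.1,0]], turn=[[0,0,-5],[0,0,-10],[0,0,-15],[0,0,-20],[0,0,-25],[0,0,-30],[0,0,-35],[0,0,-40],[0,0,-45]], gripper=[255,255,255,255,255,255,255,255,255])

```text
time_s: 4.18
eef_pos: [0.439, -0.0624, 0.0559]
ee_rot: [[0.966, 0.26, -0.011], [0.26, -0.966, -0.001], [-0.011, -0.002, -1.0]]
ft_force: [-12.4, -3.7, 11.5]
opening: 0.0004
grip_force: 6.3
```

```bash
python3 - <<'E'
from h import *
save("top","pics/t1.png");save("scene","pics/s1.png")
a=cv2.imread("pics/t1.png")[155:245,205:315];b=cv2.imread("pics/s1.png")[175:265,220:330]
f=lambda x:cv2.resize(x,(396,324),interpolation=cv2.INTER_CUBIC)
cv2.imwrite("pics/c1.png",np.hstack([f(a),f(b)]));print(r.read_state()["eef_pos"])
E
```

```text
[ 0.43883384 -0.06182202  0.05573923]
```

View pics/c1.png

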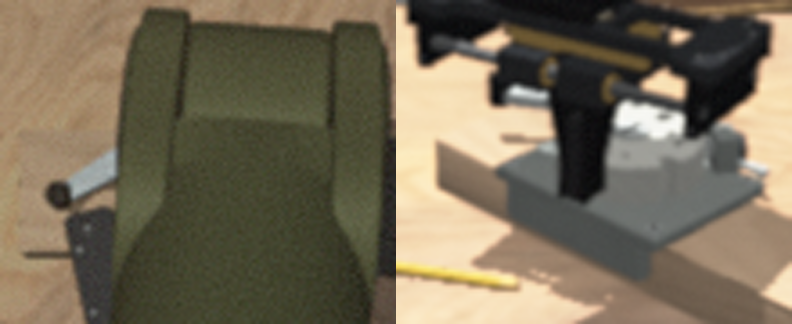

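>>> servo_tool(dp=[[-5,-1,0],[-10,-2,0],[-12,-3,0],[-12,-3,40],[-12,-3,80],[-12,-3,120],[0,30,140],[30,300,140],[30,300,140],[30,300,140],[30,300,140],[30,300,140],[30,300,140],[30,300,140],[30,300,140],[30,300,140],[30,300,140]], turn=[[0,0,0],[0,0,0],[0,0,0],[0,0,0],[0,0,0],[0,0,0],[0,0,0],[0,0,0],[0,0,0],[0,0,0],[0,0,0],[0,0,0],[0,0,0],[0,0,0],[0,0,0],[0,0,0],[0,0,0]], gripper=[255,255,255,255,255,255,255,255,255,255,255,255,255,255,255,255,255])

```text
time_s: 5.7
eef_pos: [0.4742, 0.2373, 0.1962]
ee_rot: [[0.964, 0.265, -0.001], [0.265, -0.964, -0.001], [-0.001, 0.001, -1.0]]
ft_force: [0.4, 0.4, -0.6]
opening: 0.0004
grip_force: 0.0
```

```bash
python3 - <<'E'
from h import *
save("top","pics/t2.png");save("scene","pics/s2.png")
a=cv2.imread("pics/t2.png")[155:245,205:315];b=cv2.imread("pics/s2.png")[175:265,220:330]
f=lambda x:cv2.resize(x,(396,324),interpolation=cv2.INTER_CUBIC)
cv2.imwrite("pics/c2.png",np.hstack([f(a),f(b)]));print(r.read_state()["eef_pos"])
E
```

```text
[0.47449493 0.23646824 0.19638889]
```

View pics/c2.png

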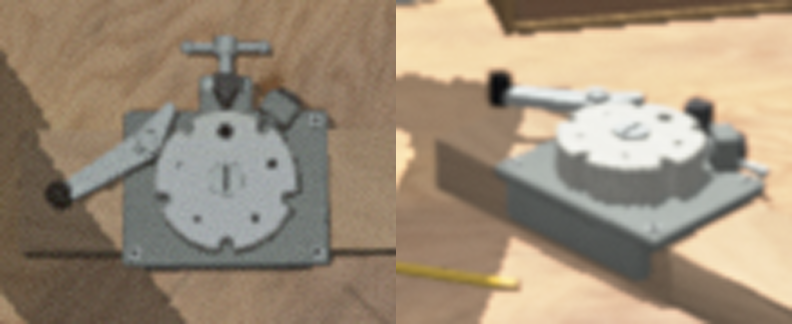

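The 10 mm hole at (225,131) in the left half is now in line with the pointer tip (227,97) and the axis (227,180). The lever is still open. Next I'll stage behind the lever grip.

>>> servo_tool(dp=[[-30,-179,-60],[-30,-179,-60],[-30,-179,-60],[-30,-179,-60],[-30,-179,-60],[-30,-179,-60],[-30,-179,-60],[-30,-179,-60],[-30,-179,-100],[-30,-179,-140],[-30,-179,-140],[-30,-179,-140]], turn=[[0,0,-15],[0,0,-15],[0,0,-15],[0,0,-15],[0,0,-15],[0,0,-15],[0,0,-15],[0,0,-15],[0,0,-15],[0,0,-15],[0,0,-15],[0,0,-15]], gripper=[255,255,255,255,255,255,255,255,255,255,255,255])

```text
time_s: 6.8
eef_pos: [0.4428, 0.0607, 0.0559]
ee_rot: [[1.0, 0.009, -0.004], [0.009, -1.0, 0.001], [-0.004, -0.001, -1.0]]
ft_force: [-0.1, 0.4, 0.9]
opening: 0.0003
grip_force: 0.0
```

>>> servo_tool(dp=[[5,0,0],[10,0,0],[15,0,0],[20,0,0],[25,0,0],[30,0,0],[35,1,0],[40,2,0],[45,2,0],[50,2,0],[53,2,0],[53,2,0]], turn=[[0,0,0],[0,0,0],[0,0,0],[0,0,0],[0,0,0],[0,0,0],[0,0,0],[0,0,0],[0,0,0],[0,0,0],[0,0,0],[0,0,0]], gripper=[255,255,255,255,255,255,255,255,255,255,255,255])

```text
time_s: 7.8
eef_pos: [0.4974, 0.0613, 0.0564]
ee_rot: [[1.0, 0.007, -0.0], [0.007, -1.0, 0.0], [-0.0, -0.0, -1.0]]
ft_force: [-0.6, 1.2, -0.3]
opening: 0.0004
grip_force: 0.5
```

Not at the stop yet (little force). I'll push a few mm further.

>>> servo_tool(dp=[[1,0,0],[2,0,0],[3,0,0],[4,0,0],[5,0,0],[6,0,0],[6,0,0],[6,0,0],[6,0,0]], turn=[[0,0,0],[0,0,0],[0,0,0],[0,0,0],[0,0,0],[0,0,0],[0,0,0],[0,0,0],[0,0,0]], gripper=[255,255,255,255,255,255,255,255,255])

```text
time_s: 8.55
eef_pos: [0.4981, 0.0613, 0.0561]
ee_rot: [[1.0, 0.007, -0.01], [0.007, -1.0, -0.002], [-0.01, 0.002, -1.0]]
ft_force: [-14.9, 2.5, 10.8]
opening: 0.0004
grip_force: 7.3
```

At the stop, with a firm 15 N at the expected position. I'll back off, lift away and look.

>>> servo_tool(dp=[[-6,0,0],[-20,0,0],[-40,0,0],[-40,0,40],[-40,0,80],[-40,0,120],[-30,40,140],[-20,180,140],[-20,180,140],[-20,180,140],[-20,180,140],[-20,180,140],[-20,180,140]], turn=[[0,0,0],[0,0,0],[0,0,0],[0,0,0],[0,0,0],[0,0,0],[0,0,0],[0,0,0],[0,0,0],[0,0,0],[0,0,0],[0,0,0],[0,0,0]], gripper=[255,255,255,255,255,255,255,255,255,255,255,255,255])

```text
time_s: 9.63
eef_pos: [0.4835, 0.242, 0.1966]
ee_rot: [[1.0, 0.009, 0.001], [0.009, -1.0, -0.0], [0.001, 0.0, -1.0]]
ft_force: [0.3, -1.0, -0.1]
opening: 0.0004
grip_force: 0.0
```

```bash
python3 - <<'E'
from h import *
save("top","pics/t3.png")
a=cv2.imread("pics/t3.png")[155:275,165:375]
cv2.imwrite("pics/c3.png",cv2.resize(a,None,fx=3.8,fy=3.8,interpolation=cv2.INTER_CUBIC))
E
```

```text
(no output)
```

View pics/c3.png

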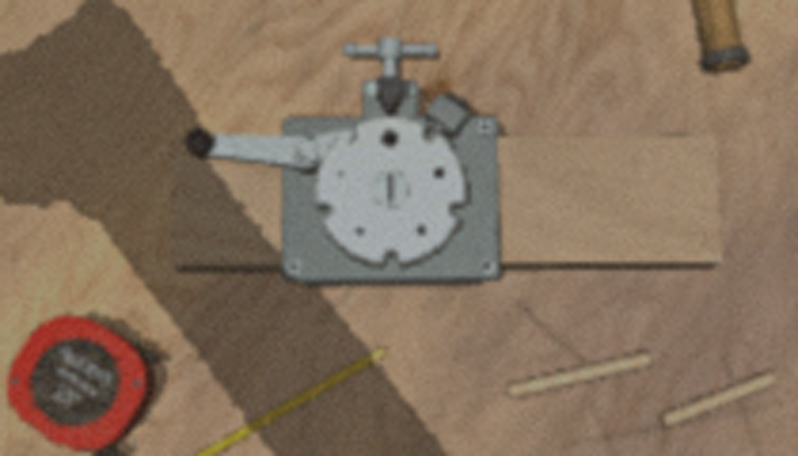

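The 10 mm hole (390,138) is at the pointer. The lever's nose is in the notch and its grip is at (200,142). The dowels and tape haven't moved. I'll check the lever angle numerically and hand in if it passes.

```bash
python3 - <<'E'
from h import *
g=atz("top",(np.array([200,142])+.5)/3.8-.5+[165,155],.08)
v=g[:2]-[.5127,.0008]
a=125+1.9-np.degrees(np.arctan2(v[1],v[0]));print(g,np.hypot(*v),np.radians(a))
if np.radians(a)>.64: print(r.close_job())
E
```

```text
[0.51457186 0.06183589 0.08      ] 0.06106459111070768 0.6746850397072867
the job is handed in; nothing more can be done
None
```

The 10 mm hole is clicked in at the pointer and the lock lever is home (about 0.67 of 0.70 rad in the last picture); the dowels and tape look unmoved, and the job is handed in at about 10 s, verdict not shown.

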